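# Tip the egg ring flat and shut the key box

### The arm

A 6-joint arm with a two-finger parallel gripper is mounted at the origin on the work surface. World frame = base frame: x ahead of the robot, y to its left, z up, the work surface at z = 0. Lengths are in m, angles in rad, forces in N, time in s.
With the tool pointing down it reaches from about 0.35 to 0.8 m from the base axis. Payload 7.3 kg.
Tool frame: the origin (TCP) lies on the centre line of the jaws, within the pads' length; the fingertips stand 14 mm ahead of it and the grasp point (between the pads) lies 5 mm behind it (r.tips_ahead is the distance from the TCP to the fingertips, in m); z points along the fingers, y is the line along which they close (so a half turn about z gives the same grasp; the last joint's range is limited). The gripper opens to 85 mm and grips with 20 to 120 N. Pads are 22 mm wide; open, the fingers measure 114 mm over their backs; the gripper's body (76 mm by 85 mm) begins 54 mm behind the grasp point. The pads swing forward as they close: fully open they stand 13 mm farther back than shut.
Start: joints at [-1.375, 0.342, 1.524, -0, 1.275, -0.146], TCP at [0.176, -0.495, 0.245] pointing down, gripper open.
Joint ranges: [-2.53, 2.53], [-0.77, 2.02], [0.04, 2.7], [-1, 4.14], [0.28, 2.66], [-3.11, 3.11]. Speed limits (rad/s): [2.57, 2.57, 3.14, 3.14, 3.14, 3.14].

### API

Orientations are given as a rotation vector (axis times angle).
In Python, from station import r, camera, camera_model gives the robot as it stands.
- The arm moves only by the tool apply_moves, never from a script. Its argument "increments" is a list of rows, each an object with "angular": the turn, a rotation vector about the tool's x, y, z in rad, a list of three; "travel": the shift along the tool's x, y, z in m, a list of three; "gripper": the finger opening in m, from 0 to 0.0854. In form: [{"angular": [rx, ry, rz], "travel": [dx, dy, dz], "gripper": gripper}, ...]. A call has 1 to 5 rows; each row is the pose to reach, as a shift and turn from the pose commanded when the call began, along the tool's axes at that moment; what a row does not reach only later rows make up. A row lasts 1/8 s, in which the tool goes at most 62.5 mm and 10.7 degrees, less where a joint would pass 70% of its speed; a pose out of reach is approached as far as the arm can. A call with a gripper value outside its range is refused whole. The fingers move at their own pace and stop on an object; "grip_force" is the grip in N (left out, the last holds). Time passes only in rows, so rows that repeat a pose let the fingers close. It gives the time, the measured TCP pose, the force, the opening and the grip force at its end, in the units of the state.
- r.get_state(): the state, without advancing time (a new reading comes with each control period).
- camera(name): name is "side" or "top" or "wrist"; returns (picture, depth): 400x640x3 uint8, red, green, blue; 400x640 float32, m along the optical axis (not along the pixel's ray), 0 where there is no reading.
- camera_model(name): a dict with "fx", "fy", "cx", "cy" (pixels), "R" (3x3) and "t" (3): a world point X has camera coordinates R X + t; the wrist camera has in their place "hand_eye" (4x4, takes a point from camera to tool coordinates, whose origin is the TCP and whose axes are the flange's). Camera axes: x right, y down, z forward; pixel columns grow to the right and rows downward; lengths in m; the calibration is good to about 2 mm. A picture is of the moment at which its call begins: read the wrist's pose just before it. camera_model takes no time and is no camera call.
- r.sign_off(): hands the job in; it is judged then, once.
The state is a dict: "time_s": time; "q": joint angles; "dq": joint speeds; "joint_efforts": joint torques, N m; "ee_pos": TCP position; "ee_rot": TCP orientation; "force": force on the tool from outside, world axes, zero at the start; "ft_torque": the same for the moment, N m; "opening": finger opening in m; "gripper_force": force on a finger pad.
Only numpy, scipy, OpenCV 4.12 (cv2) and the standard library are available. Lean on these libraries where they do the work, as an engineer would, in place of code of your own. Each camera call takes 0.05 s, during which the arm holds its last target. There are 200 camera calls.

### The job

The egg ring stands on edge in front of the key box, in the way of its open door. With a gentle push of the fingertips tip the ring over so that it lies flat on the shelf about where it stood, and only then push the key box door fully shut. Just push: do not pinch or lift the ring or slide it away, and leave the frog, the pepper grinder and the bottle where they are.

Things in the scene. Friction and masses are not known exactly. Their poses are not given: they have to be found in the camera images.
- egg_ring: Beige hard silicone egg ring, about 60 g: a hoop of outer diameter 90, wall 6, width 22 mm along its axis, with a flat foot tab (44 x 22, 10 mm high) on its rim. It starts standing on the tab, 96 mm tall, the inside of its top 90 mm up. Origin: centre of the tab's underside. z: from the tab through the hoop's centre (up while it stands); y: the hoop's axis, the way it tips; x: along the tab.
- ring_center (a point): Centre of the egg ring's hoop, in the middle of the hole, 51 mm from the tab's underside; axes as egg_ring. 51 mm above the shelf while the ring stands, 11 mm when it lies flat. The ring falls over by itself, to either side, once it leans about 12 degrees; lying flat it is 22 mm high and the door passes over it.
- key_box: Wooden key box fixed to the shelf, 70 mm deep (x), 230 mm wide (y), 190 mm high. Origin: centre of its underside. Its open front looks along its own -x, z is up. Below the door is a closed plinth 40 mm high.
- door_hinge (a point): Point on the upright hinge axis of the door, half-way up the door, 112 mm above the shelf, at the box's +y end and 7 mm ahead of its front; axes as key_box.
- key_door (a joint): Door angle in rad: 0 shut (door runs from the hinge along the box's -y), 1.57 straight out along the box's -x; stops at 0 and 1.95. Panel 215 mm long from the hinge axis, 14 mm thick (axis in its middle plane), 42 to 183 mm above the shelf. Light friction: it stays where left. Knob 24 mm proud of the outer face (which looks along the box's -x when shut), 190 mm from the hinge.
- pepper_grinder: Chrome pepper grinder, 56 mm across, 148 mm tall, standing upright; origin at the centre of its underside. To be left alone.
- bottle: Empty amber glass bottle with a cork stopper, 62 mm across, 170 mm tall, standing upright; origin at the centre of its underside. To be left alone.
- frog: White ceramic frog figure, about 70 mm across, 64 mm tall; origin at the centre of its underside. To be left alone.
Not all that is in view belongs to the job. There is more than one size of the egg_ring; the one meant has the size given above.

How it is judged:
On the way, in this order (a step that is already met when the one before it is completed fails the run):
1. the egg ring lies flat while the door still stands open (height (world z) of ring_center below 0.018 m and angle between egg_ring's own z axis and vertical above 1.45 rad and value of joint key_door above 1.15 rad), for 0.2 s.
2. the key box door is shut (value of joint key_door below 0.06 rad), for 0.2 s.
At the end, for the whole second after the job is handed in: The door is shut to within 0.06 rad; the egg ring lies flat and still on the shelf, within 0.12 rad of level, its centre below 18 mm and within 140 mm of where it began (falling over alone moves it about 75 mm); frog, pepper grinder and bottle are within 20 mm of their starts (value of joint key_door below 0.06 rad and height (world z) of ring_center below 0.018 m and angle between egg_ring's own z axis and vertical between 1.45 and 1.69 rad and distance of ring_center from where it was at the start of the episode below 0.14 m and linear speed of egg_ring below 0.02 m/s and distance of each of frog, pepper_grinder, bottle from where it was at the start of the episode below 0.02 m); the robot touches nothing.
It fails at once if the egg ring is lifted: its centre rises above 65 mm (height (world z) of ring_center above 0.065 m).
It fails at once if the egg ring is pinched or pushed with more than 12 N (contact force between the fingers and egg_ring above 12 N).
It fails at once if the egg ring is carried or slid away: its centre moves more than 160 mm (distance of ring_center from where it was at the start of the episode above 0.16 m).
It fails at once if the frog, grinder or bottle is moved by more than 20 mm or tipped (distance of any of frog, pepper_grinder, bottle from where it was at the start of the episode above 0.02 m or angle between any of frog, pepper_grinder, bottle's own z axis and vertical above 0.3 rad).
It also fails if it takes over 48 s, if anything falls off the work surface, if the arm or the gripper's body presses on something with over 40 N, if the wrist force passes 120 N, or if a joint passes its speed limit or range.

## Working session

There is one attempt and no reset: what is moved stays moved. The work goes in short steps, Python scripts to look and compute and a tool call to move; the robot and the scene stay as the last step left them, time stands still between calls to the robot, and variables do not carry over. Pictures are saved under pics/ and viewed, at most 10 in all, crops included, and the job is handed in when it is done.

Besides the shell and the picture viewer there is one more tool, called as name(argument=value, ...), one argument or row to a line, values as JSON. apply_moves: Moves the arm, as the interface text tells. Its arguments: {"type":"object","properties":{"increments":{"type":"array"},"grip_force":{"type":"number"}},"required":["increments"]}

```bash
mkdir -p pics
cat > h.py <<'E'
import numpy as np, cv2
from station import r,camera,camera_model
from scipy.spatial.transform import Rotation as Ro
def grab(n,f):
    p,d=camera(n); cv2.imwrite(f'pics/{f}.png',p[:,:,::-1]); np.save(f'pics/{f}.npy',d); return p,d
def world(n,d,pts,win=1):
    m=camera_model(n);o=[]
    for u,v in pts:
        z=np.median(d[v-win:v+win+1,u-win:u+win+1])
        c=np.array([(u-m['cx'])/m['fx']*z,(v-m['cy'])/m['fy']*z,z])
        o.append(np.array(m['R']).T@(c-np.array(m['t'])))
    return np.array(o)
E
python3 - <<'E'
from h import *
grab('top','top0');grab('side','side0')
s=r.get_state();print(s)
for n in('top','side'):m=camera_model(n);print(n,m)
E
```

```text
{'time_s': 0.1, 'q': array([-1.37502907e+00,  3.42683757e-01,  1.52491102e+00, -2.64162394e-05,
        1.27545307e+00, -1.45946819e-01]), 'dq': array([ 5.34264895e-05, -1.58623949e-03, -4.29221727e-03,  4.75353498e-04,
        7.10703734e-04, -2.79944710e-04]), 'joint_efforts': array([ 3.29923801e-03, -4.34445798e+01, -2.46491897e+01, -1.20145905e-04,
        4.71345978e-03, -9.32256768e-06]), 'ee_pos': array([ 0.1759002 , -0.49428461,  0.24468318]), 'ee_rot': array([-3.09441421e+00, -5.33920173e-01,  9.65663863e-05]), 'force': array([0.14593289, 0.09246712, 0.3162558 ]), 'ft_torque': array([ 0.03652703, -0.01780434,  0.03171398]), 'gripper_force': 0.0, 'opening': 0.0853843258025771}
top {'fx': 418.1702824823541, 'fy': 418.1702824823541, 'cx': 317.4141801572325, 'cy': 190.63749511607276, 'R': array([[ 0.02107151, -0.99899684,  0.03951341],
       [-0.9839121 , -0.02773396, -0.1764874 ],
       [ 0.17740621, -0.03515887, -0.98350948]]), 't': array([-0.03115644,  0.61751904,  0.92623291])}
side {'fx': 390.8670760761982, 'fy': 390.8670760761982, 'cx': 324.52680494466523, 'cy': 208.38265126700307, 'R': array([[ 0.97528537, -0.22036519, -0.01605115],
       [-0.17856091, -0.74331203, -0.64467296],
       [ 0.13013246,  0.63160622, -0.76428995]]), 't': array([-0.61781424,  0.16067871,  0.83213308])}
```

View pics/top0.png

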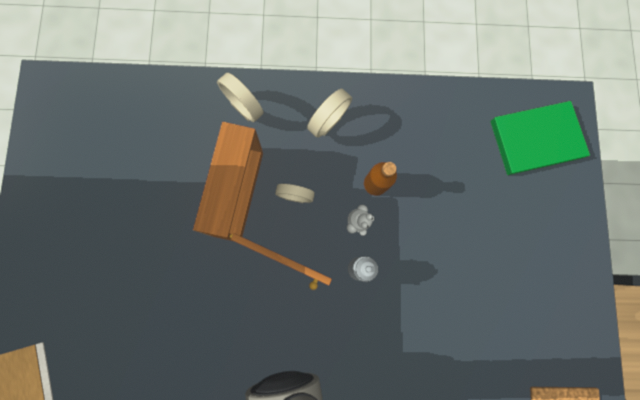

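View pics/side0.png

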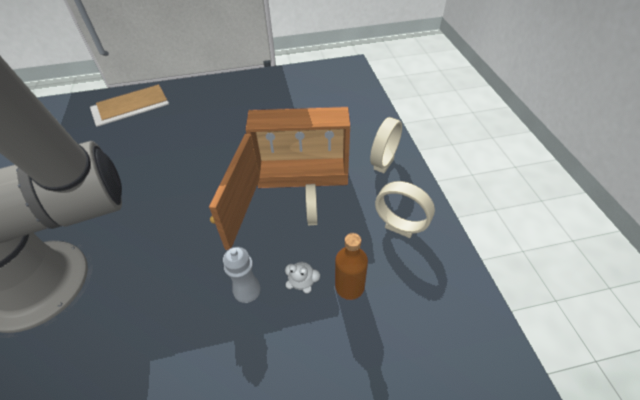

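The top view shows the box at (228,180), hinge at about (235,236), door tip at (328,282), the thin target ring at (295,193), bottle (385,170), frog (360,220) and grinder (365,268). Two larger rings stand at the far side. I'll measure these by depth.

Run:
```python
from h import *
np.set_printoptions(precision=3,suppress=True)
d=np.load('pics/top0.npy')
def cloud(n,d):
    m=camera_model(n);v,u=np.mgrid[:400,:640]
    c=np.stack([(u-m['cx'])/m['fx']*d,(v-m['cy'])/m['fy']*d,d],-1)
    return (c-np.array(m['t']))@np.array(m['R'])
W=cloud('top',d);S=cloud('side',np.load('pics/side0.npy'))
def rep(nm,P,zmin,box):
    u0,v0,u1,v1=box;p=P[v0:v1,u0:u1].reshape(-1,3);p=p[(p[:,2]>zmin)&(p[:,2]<.3)]
    c,(w,h),a=cv2.minAreaRect(p[:,:2].astype(np.float32))
    print(nm,len(p),'zmax',np.percentile(p[:,2],99),'c',np.array(c),'wh',w,h,'a',a,'\n  corners',cv2.boxPoints((c,(w,h),a)).round(3).tolist())
rep('ring',W,.06,(265,170,325,212));rep('ring S',S,.03,(300,180,322,230))
rep('ringlow',W,.02,(265,170,325,212))
rep('bottle',W,.1,(355,150,410,205));rep('bottle S',S,.1,(325,230,375,300))
rep('frog',W,.015,(338,200,384,243));rep('frog S',S,.015,(278,255,325,300))
rep('grinder',W,.1,(340,245,390,290));rep('grinder S',S,.1,(215,240,265,305))
rep('boxtop',W,.175,(185,115,262,234))
rep('door',W,.16,(243,238,340,295))
rep('far1',W,.03,(210,65,265,125));rep('far2',W,.03,(300,80,360,140))
print(world('top',d,[(313,286)]))
```

```text
ring 367 zmax 0.09819275368881385 c [0.612 0.037] wh 0.08746079355478287 0.02256491221487522 a 79.72953033447266 
  corners [[0.5929999947547913, -0.004000000189989805], [0.6150000095367432, -0.00800000037997961], [0.6309999823570251, 0.07800000160932541], [0.6079999804496765, 0.0820000022649765]]
ring S 383 zmax 0.09833264686477187 c [0.61  0.032] wh 0.0806136429309845 0.02186848409473896 a 80.24681091308594 
  corners [[0.5929999947547913, -0.006000000052154064], [0.6140000224113464, -0.008999999612569809], [0.628000020980835, 0.07000000029802322], [0.6060000061988831, 0.07400000095367432]]
ringlow 428 zmax 0.09805678229195697 c [0.612 0.038] wh 0.08987709134817123 0.02256491221487522 a 79.72953033447266 
  corners [[0.5929999947547913, -0.004999999888241291], [0.6150000095367432, -0.008999999612569809], [0.6309999823570251, 0.07999999821186066], [0.609000027179718, 0.08399999886751175]]
bottle 589 zmax 0.17320409508733278 c [ 0.648 -0.16 ] wh 0.06055255979299545 0.05528319627046585 a 44.714996337890625 
  corners [[0.6069999933242798, -0.16200000047683716], [0.6460000276565552, -0
[... 2150 characters left out ...]
000088214874, 0.1340000033378601], [0.48399999737739563, 0.13899999856948853]]
far1 914 zmax 0.1907566438328293 c [0.81  0.167] wh 0.15854351222515106 0.08751261979341507 a 16.450904846191406 
  corners [[0.722000002861023, 0.1860000044107437], [0.746999979019165, 0.10199999809265137], [0.8989999890327454, 0.1469999998807907], [0.8740000128746033, 0.23100000619888306]]
far2 869 zmax 0.13752784245055114 c [ 0.802 -0.039] wh 0.03179158270359039 0.12223513424396515 a 48.17502212524414 
  corners [[0.7450000047683716, -0.009999999776482582], [0.8370000123977661, -0.09099999815225601], [0.8579999804496765, -0.06800000369548798], [0.7670000195503235, 0.014000000432133675]]
[[ 0.402 -0.009  0.121]]
```

```bash
cat > go.py <<'E'
# usage: go.py x y z yaw_deg -> travel/angular in current tool axes (tool down)
import sys; from h import *
np.set_printoptions(precision=3,suppress=True)
s=r.get_state(); R=Ro.from_rotvec(s['ee_rot'])
x,y,z,yaw=map(float,sys.argv[1:5])
T=Ro.from_euler('z',yaw,degrees=True)*Ro.from_euler('x',180,degrees=True)
print('travel',R.inv().apply(np.array([x,y,z])-s['ee_pos']),'ang',(R.inv()*T).as_rotvec(),'pos',s['ee_pos'],'F',s['force'],'t',s['time_s'])
E
python3 go.py 0.541 0.051 0.27 -10.3
```

```text
travel [ 0.527 -0.391 -0.025] ang [-0.001  0.     0.521] pos [ 0.176 -0.494  0.245] F [0.146 0.092 0.316] t 0.1
```

apply_moves(
  increments=[
    {"angular":[0,0,0.1],"travel":[0.04,-0.03,-0.025],"gripper":0},
    {"angular":[0,0,0.2],"travel":[0.09,-0.065,-0.025],"gripper":0},
    {"angular":[0,0,0.3],"travel":[0.14,-0.104,-0.025],"gripper":0},
    {"angular":[0,0,0.4],"travel":[0.19,-0.141,-0.025],"gripper":0},
    {"angular":[0,0,0.5],"travel":[0.24,-0.178,-0.025],"gripper":0},
  ],
)

```text
time_s: 0.72
ee_pos: [0.3429, -0.2449, 0.2702]
ee_rot: [3.131, -0.254, 0.0]
force: [1.3, -0.1, 0.7]
opening: 0.0
gripper_force: 0.0
```

```bash
python3 go.py 0.541 0.051 0.27 -10.3
```

```text
travel [ 0.148 -0.324  0.   ] ang [ 0.    -0.     0.018] pos [ 0.343 -0.245  0.27 ] F [ 1.274 -0.098  0.658] t 0.725
```

apply_moves(
  increments=[
    {"angular":[0,0,0.018],"travel":[0.023,-0.05,0],"gripper":0},
    {"angular":[0,0,0.018],"travel":[0.046,-0.1,0],"gripper":0},
    {"angular":[0,0,0.018],"travel":[0.069,-0.15,0],"gripper":0},
    {"angular":[0,0,0.018],"travel":[0.092,-0.2,0],"gripper":0},
    {"angular":[0,0,0.018],"travel":[0.11,-0.24,0],"gripper":0},
  ],
)

```text
time_s: 1.35
ee_pos: [0.4894, -0.0251, 0.27]
ee_rot: [-3.13, 0.275, 0.001]
force: [0.4, -1.3, 0.3]
opening: -0.0
gripper_force: 0.0
```

```bash
python3 go.py 0.541 0.051 0.27 -10.3
```

```text
travel [ 0.038 -0.084 -0.   ] ang [0.    0.001 0.005] pos [ 0.489 -0.025  0.27 ] F [ 0.432 -1.297  0.325] t 1.35
```

apply_moves(
  increments=[
    {"angular":[0,0,0.005],"travel":[0.02,-0.045,0],"gripper":0},
    {"angular":[0,0,0.005],"travel":[0.038,-0.084,0],"gripper":0},
    {"angular":[0,0,0.005],"travel":[0.038,-0.084,0],"gripper":0},
  ],
)

```text
time_s: 1.72
ee_pos: [0.5415, 0.0512, 0.2693]
ee_rot: [-3.129, 0.279, 0.002]
force: [0.8, -0.2, 0.0]
opening: -0.0002
gripper_force: 0.0
```

```bash
python3 go.py 0.541 0.051 0.097 -10.3
python3 - <<'E'
from h import *
np.set_printoptions(precision=3,suppress=True)
s=r.get_state();p,d=grab('wrist','w0')
m=camera_model('wrist');X=np.array(m['hand_eye'])
v,u=np.mgrid[:400,:640]
c=np.stack([(u-m['cx'])/m['fx']*d,(v-m['cy'])/m['fy']*d,d,np.ones_like(d)],-1)@X.T
W=Ro.from_rotvec(s['ee_rot']).apply(c[...,:3].reshape(-1,3))+s['ee_pos']
k=(d.ravel()>0)&(W[:,2]>.05)&(W[:,2]<.12)&(abs(W[:,0]-.612)<.045)&(abs(W[:,1]-.038)<.06)
q=W[k];print(k.sum(),np.percentile(q[:,2],99))
print(cv2.minAreaRect(q[:,:2].astype(np.float32)))
E
```

```text
travel [-0.     0.     0.172] ang [-0.     0.001  0.002] pos [0.542 0.051 0.269] F [ 0.825 -0.163  0.041] t 1.725
1772 0.096234703124116
((0.6114858388900757, 0.03853261470794678), (0.08752860128879547, 0.021973632276058197), 80.230224609375)
```

View pics/w0.png

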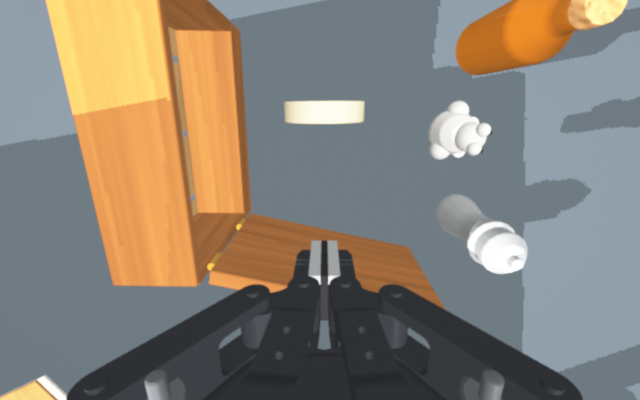

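The wrist view shows the ring square to the fingers, at about (325,110), with the door below them at around row 260. Both views agree on the ring at (0.6115, 0.0385), top at 96 mm.

apply_moves(
  increments=[
    {"angular":[0,0,0],"travel":[0.01,0,0.045],"gripper":0},
    {"angular":[0,0,0],"travel":[0.015,0,0.09],"gripper":0},
    {"angular":[0,0,0],"travel":[0.015,0,0.135],"gripper":0},
    {"angular":[0,0,0],"travel":[0.015,0,0.172],"gripper":0},
    {"angular":[0,0,0],"travel":[0.015,0,0.172],"gripper":0},
  ],
)

```text
time_s: 2.4
ee_pos: [0.5532, 0.0452, 0.0959]
ee_rot: [3.128, -0.286, -0.011]
force: [-0.8, -0.7, 0.8]
opening: 0.0002
gripper_force: 0.0
```

```bash
python3 go.py 0.590 0.042 0.097 -10.3
```

```text
travel [ 0.037 -0.004 -0.001] ang [ 0.001  0.007 -0.003] pos [0.553 0.045 0.096] F [-0.842 -0.705  0.754] t 2.4
```

apply_moves(
  increments=[
    {"angular":[0,0,0],"travel":[0.01,-0.002,0],"gripper":0},
    {"angular":[0,0,0],"travel":[0.02,-0.004,0],"gripper":0},
    {"angular":[0,0,0],"travel":[0.028,-0.004,0],"gripper":0},
    {"angular":[0,0,0],"travel":[0.032,-0.004,0],"gripper":0},
    {"angular":[0,0,0],"travel":[0.035,-0.004,0],"gripper":0},
  ],
)

```text
time_s: 3.02
ee_pos: [0.5909, 0.0438, 0.0984]
ee_rot: [3.129, -0.284, -0.0]
force: [0.1, 0.5, 0.4]
opening: -0.0003
gripper_force: 0.1
```

apply_moves(
  increments=[
    {"angular":[0,0,0],"travel":[0.003,0,0],"gripper":0},
    {"angular":[0,0,0],"travel":[0.006,0,0],"gripper":0},
    {"angular":[0,0,0],"travel":[0.009,0,0],"gripper":0},
    {"angular":[0,0,0],"travel":[0.012,0,0],"gripper":0},
    {"angular":[0,0,0],"travel":[0.015,0,0],"gripper":0},
  ],
)

```text
time_s: 3.65
ee_pos: [0.6057, 0.0411, 0.0983]
ee_rot: [3.129, -0.284, 0.0]
force: [-0.5, 0.0, -0.7]
opening: 0.0
gripper_force: 0.0
```

Run:
```python
from h import *
grab('side','s1');p=cv2.imread('pics/s1.png')[140:260,220:420];cv2.imwrite('pics/s1c.png',cv2.resize(p,None,fx=3.5,fy=3.5));print(r.get_state()['ee_pos'])
```

```text
[0.60608122 0.04102705 0.09831425]
```

View pics/s1c.png

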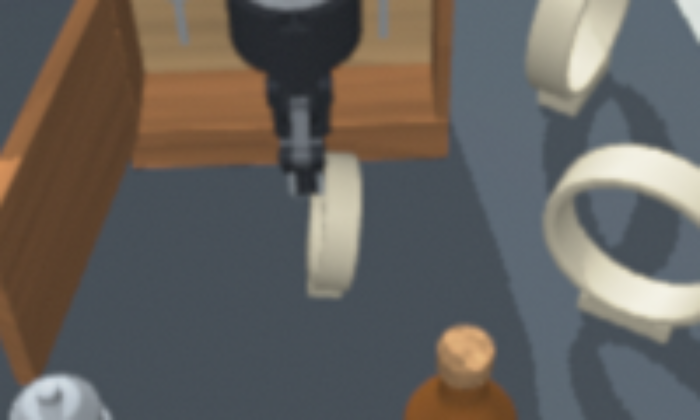

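The fingertips at crop (305,185) are against the ring's top, which leans slightly away while its foot stays at (325,290). I'll keep pushing.

apply_moves(
  increments=[
    {"angular":[0,0,0],"travel":[0.003,0,0],"gripper":0},
    {"angular":[0,0,0],"travel":[0.006,0,0],"gripper":0},
    {"angular":[0,0,0],"travel":[0.009,0,0],"gripper":0},
    {"angular":[0,0,0],"travel":[0.012,0,0],"gripper":0},
    {"angular":[0,0,0],"travel":[0.014,0,0],"gripper":0},
  ],
)

```text
time_s: 4.32
ee_pos: [0.6195, 0.0386, 0.0983]
ee_rot: [3.129, -0.284, 0.0]
force: [0.2, -0.1, 0.4]
opening: -0.0003
gripper_force: 0.0
```

Run:
```python
from h import *
grab('side','s2');p=cv2.imread('pics/s2.png')[140:260,220:420];cv2.imwrite('pics/s2c.png',cv2.resize(p,None,fx=3.5,fy=3.5));print(r.get_state()['ee_pos'])
```

```text
[0.6196628  0.03853948 0.09827096]
```

View pics/s2c.png

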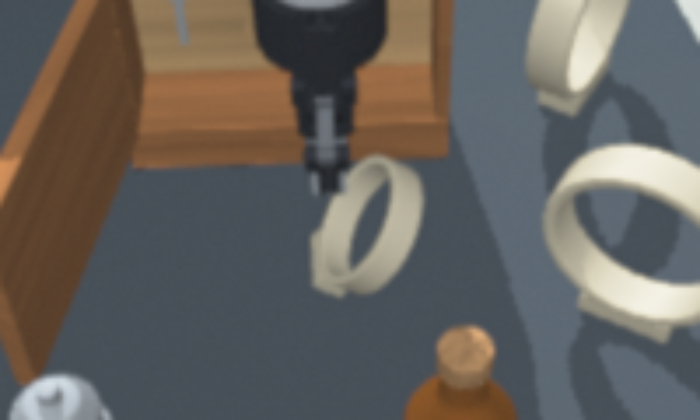

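The ring is past its balance point and falling away from the fingers. I'll hold briefly, then rise and check.

apply_moves(
  increments=[
    {"angular":[0,0,0],"travel":[-0.01,0,0],"gripper":0},
    {"angular":[0,0,0],"travel":[-0.02,0,-0.03],"gripper":0},
    {"angular":[0,0,0],"travel":[-0.03,0,-0.08],"gripper":0},
    {"angular":[0,0,0],"travel":[-0.05,0,-0.13],"gripper":0},
    {"angular":[0,0,0],"travel":[-0.08,0,-0.17],"gripper":0},
  ],
)

```text
time_s: 5.0
ee_pos: [0.5397, 0.0532, 0.2701]
ee_rot: [3.129, -0.284, 0.002]
force: [-0.3, -0.3, 0.7]
opening: 0.0002
gripper_force: 0.0
```

```bash
python3 - <<'E'
from h import *
np.set_printoptions(precision=3,suppress=True)
p,d=grab('side','s3');grab('top','t3')
m=camera_model('side');v,u=np.mgrid[:400,:640]
c=np.stack([(u-m['cx'])/m['fx']*d,(v-m['cy'])/m['fy']*d,d],-1)
W=((c-np.array(m['t']))@np.array(m['R'])).reshape(-1,3)
k=(W[:,2]>.012)&(W[:,2]<.1)&(W[:,0]>.57)&(W[:,0]<.74)&(abs(W[:,1]-.03)<.07)
q=W[k];print(k.sum(),np.percentile(q[:,2],[50,99]),cv2.minAreaRect(q[:,:2].astype(np.float32)))
E
python3 go.py 0.405 0.03 0.27 -23
```

```text
459 [0.022 0.026] ((0.670482337474823, 0.027722708880901337), (0.09066252410411835, 0.09469833970069885), 78.28649139404297)
travel [-0.128  0.048  0.002] ang [-0.002 -0.008  0.221] pos [0.54  0.054 0.273] F [-0.02  -0.113  0.328] t 5.1
```

View pics/s3.png

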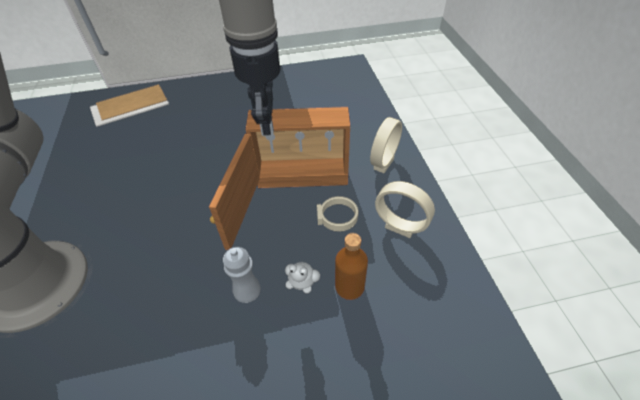

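The ring lies flat at (338,213), top at 22 mm and centre near (0.67, 0.028), and the other things are untouched. Next I'll go round to the outer face of the door.

apply_moves(
  increments=[
    {"angular":[0,0,0.08],"travel":[-0.045,0.01,0],"gripper":0},
    {"angular":[0,0,0.16],"travel":[-0.09,0.025,0],"gripper":0},
    {"angular":[0,0,0.22],"travel":[-0.13,0.04,0],"gripper":0},
    {"angular":[0,0,0.22],"travel":[-0.148,0.043,0],"gripper":0},
    {"angular":[0,0,0.22],"travel":[-0.148,0.043,0],"gripper":0},
  ],
)

```text
time_s: 5.72
ee_pos: [0.3861, 0.0375, 0.2679]
ee_rot: [3.078, -0.626, -0.0]
force: [-0.5, -0.3, 0.8]
opening: -0.0001
gripper_force: 0.0
```

```bash
python3 go.py 0.39 0.037 0.147 -23
```

```text
travel [ 0.004 -0.001  0.121] ang [0. 0. 0.] pos [0.386 0.038 0.268] F [-0.505 -0.274  0.818] t 5.725
```

Descending, and computing the push arc in the tool axes meanwhile.

apply_moves(
  increments=[
    {"angular":[0,0,0],"travel":[0,0,0.04],"gripper":0},
    {"angular":[0,0,0],"travel":[0,0,0.08],"gripper":0},
    {"angular":[0,0,0],"travel":[0,0,0.12],"gripper":0},
    {"angular":[0,0,0],"travel":[0,0,0.12],"gripper":0},
  ],
)

```text
time_s: 6.22
ee_pos: [0.386, 0.0376, 0.146]
ee_rot: [3.078, -0.626, -0.01]
force: [0.0, 0.5, 1.1]
opening: 0.0001
gripper_force: 0.0
```

```bash
cat > arc.py <<'E'
# door-angle targets -> rows in the current tool axes
import sys; from h import *
np.set_printoptions(precision=3,suppress=True)
s=r.get_state(); R=Ro.from_rotvec(s['ee_rot']); H=np.array([.500,.155]); sh=np.radians(-9.9); rad,off=.15,.018
print('pos',s['ee_pos'],'F',s['force'],'t',s['time_s'])
for a in map(float,sys.argv[1:]):
    b=sh-a; d=np.array([np.cos(b),np.sin(b)]); n=np.array([d[1],-d[0]])  # n: outward
    p=H+rad*d+off*n; yaw=np.degrees(np.arctan2(-n[1],-n[0]))
    T=Ro.from_euler('z',yaw,degrees=True)*Ro.from_euler('x',180,degrees=True)
    print(a,'p',p,'yaw',yaw,'trav',R.inv().apply(np.r_[p,.147]-s['ee_pos']),'ang',(R.inv()*T).as_rotvec())
E
python3 arc.py 1.8 1.7 1.6 1.5 1.4 1.3
```

```text
pos [0.386 0.038 0.146] F [0.043 0.483 1.053] t 6.225
1.8 p [0.425 0.024] yaw -23.03240312354819 trav [ 0.041 -0.003 -0.001] ang [0.002 0.006 0.001]
1.7 p [0.438 0.017] yaw -17.302825172239952 trav [ 0.056 -0.002 -0.001] ang [ 0.002  0.006 -0.099]
1.6 p [0.452 0.012] yaw -11.573247220931714 trav [ 0.071 -0.002 -0.001] ang [ 0.001  0.006 -0.199]
1.5 p [0.467 0.008] yaw -5.843669269623477 trav [ 0.086 -0.004 -0.002] ang [ 0.001  0.006 -0.299]
1.4 p [0.482 0.005] yaw -0.11409131831523867 trav [ 0.101 -0.007 -0.002] ang [ 0.001  0.007 -0.399]
1.3 p [0.497 0.004] yaw 5.615486632992973 trav [ 0.115 -0.012 -0.002] ang [ 0.     0.007 -0.499]
```

apply_moves(
  increments=[
    {"angular":[0,0,0],"travel":[0.025,-0.002,0],"gripper":0},
    {"angular":[0,0,0],"travel":[0.041,-0.003,0],"gripper":0},
    {"angular":[0,0,-0.1],"travel":[0.056,-0.002,0],"gripper":0},
    {"angular":[0,0,-0.2],"travel":[0.071,-0.002,0],"gripper":0},
    {"angular":[0,0,-0.3],"travel":[0.086,-0.004,0],"gripper":0},
  ],
)

```text
time_s: 6.85
ee_pos: [0.4693, 0.0072, 0.1493]
ee_rot: [3.138, -0.154, 0.002]
force: [-0.4, 0.5, 0.7]
opening: -0.0
gripper_force: 0.0
```

```bash
python3 arc.py 1.4 1.3 1.2 1.1 1.0
```

```text
pos [0.469 0.007 0.149] F [-0.358  0.476  0.657] t 6.85
1.4 p [0.482 0.005] yaw -0.11409131831523867 trav [0.013 0.001 0.002] ang [ 0.    -0.001 -0.096]
1.3 p [0.497 0.004] yaw 5.615486632992973 trav [0.028 0.    0.002] ang [ 0.    -0.001 -0.196]
1.2 p [0.512 0.004] yaw 11.34506458430121 trav [ 0.043 -0.001  0.002] ang [ 0.    -0.001 -0.296]
1.1 p [0.527 0.006] yaw 17.07464253560945 trav [ 0.057 -0.005  0.002] ang [ 0.    -0.001 -0.396]
1.0 p [0.542 0.01 ] yaw 22.804220486917686 trav [ 0.072 -0.01   0.002] ang [ 0.    -0.001 -0.496]
```

apply_moves(
  increments=[
    {"angular":[0,0,-0.1],"travel":[0.013,0.001,0.001],"gripper":0},
    {"angular":[0,0,-0.2],"travel":[0.028,0,0.001],"gripper":0},
    {"angular":[0,0,-0.3],"travel":[0.043,-0.001,0.001],"gripper":0},
    {"angular":[0,0,-0.4],"travel":[0.057,-0.005,0.001],"gripper":0},
    {"angular":[0,0,-0.5],"travel":[0.072,-0.01,0.001],"gripper":0},
  ],
)

```text
time_s: 7.48
ee_pos: [0.5418, 0.0101, 0.1483]
ee_rot: [3.078, 0.627, 0.002]
force: [0.1, 0.9, 0.8]
opening: 0.0
gripper_force: 0.0
```

```bash
python3 arc.py 0.9 0.8 0.7 0.6 0.5; python3 -c "
from h import *
grab('side','s4')"
```

```text
pos [0.542 0.01  0.148] F [0.082 0.864 0.831] t 7.475
0.9 p [0.556 0.015] yaw 28.533798438225908 trav [0.015 0.001 0.001] ang [ 0.001 -0.001 -0.096]
0.8 p [0.57  0.021] yaw 34.263376389534145 trav [0.03  0.001 0.001] ang [ 0.001 -0.001 -0.196]
0.7 p [0.583 0.029] yaw 39.99295434084238 trav [ 0.045 -0.001  0.001] ang [ 0.001 -0.001 -0.296]
0.6 p [0.595 0.037] yaw 45.72253229215061 trav [ 0.059 -0.004  0.001] ang [ 0.001 -0.001 -0.396]
0.5 p [0.606 0.047] yaw 51.45211024345884 trav [ 0.074 -0.009  0.001] ang [ 0.001 -0.001 -0.496]
```

View pics/s4.png

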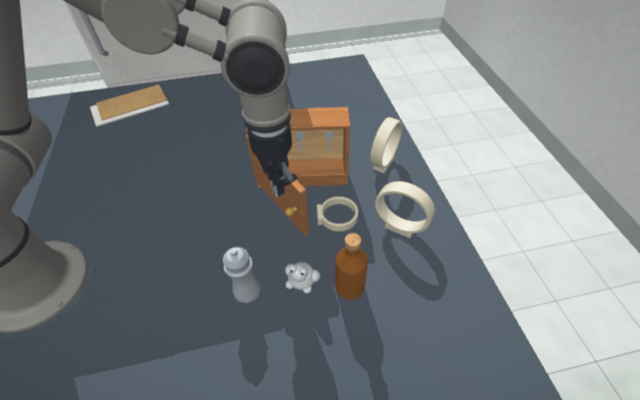

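The door is swinging with the fingers (tip near (305,233), knob (290,211)), and the flat ring is untouched at (338,213). Continuing.

apply_moves(
  increments=[
    {"angular":[0,0,-0.1],"travel":[0.015,0.001,0],"gripper":0},
    {"angular":[0,0,-0.2],"travel":[0.03,0.001,0],"gripper":0},
    {"angular":[0,0,-0.3],"travel":[0.045,-0.001,0],"gripper":0},
    {"angular":[0,0,-0.4],"travel":[0.059,-0.004,0],"gripper":0},
    {"angular":[0,0,-0.5],"travel":[0.074,-0.009,0],"gripper":0},
  ],
)

```text
time_s: 8.15
ee_pos: [0.6059, 0.0472, 0.1481]
ee_rot: [2.828, 1.366, 0.001]
force: [-1.3, 0.0, 0.4]
opening: -0.0001
gripper_force: 0.0
```

```bash
python3 arc.py 0.4 0.3 0.2 0.15 0.1 0.05 0
```

```text
pos [0.606 0.047 0.148] F [-1.268  0.004  0.375] t 8.15
0.4 p [0.616 0.059] yaw 57.18168819476708 trav [0.015 0.001 0.001] ang [ 0.001 -0.    -0.098]
0.3 p [0.625 0.071] yaw 62.911266146075306 trav [0.03  0.001 0.001] ang [ 0.001 -0.    -0.198]
0.2 p [0.633 0.084] yaw 68.64084409738355 trav [ 0.045 -0.001  0.001] ang [ 0.001 -0.    -0.298]
0.15 p [0.637 0.09 ] yaw 71.50563307303764 trav [ 0.053 -0.003  0.001] ang [ 0.001 -0.    -0.348]
0.1 p [0.64  0.097] yaw 74.37042204869176 trav [ 0.06  -0.005  0.001] ang [ 0.001 -0.    -0.398]
0.05 p [0.642 0.104] yaw 77.23521102434589 trav [ 0.067 -0.007  0.001] ang [ 0.001 -0.    -0.448]
0.0 p [0.645 0.111] yaw 80.10000000000001 trav [ 0.074 -0.01   0.001] ang [ 0.001 -0.    -0.498]
```

apply_moves(
  increments=[
    {"angular":[0,0,-0.1],"travel":[0.015,0.001,0],"gripper":0},
    {"angular":[0,0,-0.2],"travel":[0.03,0.001,0],"gripper":0},
    {"angular":[0,0,-0.3],"travel":[0.045,-0.001,0],"gripper":0},
    {"angular":[0,0,-0.4],"travel":[0.058,-0.005,0],"gripper":0},
    {"angular":[0,0,-0.45],"travel":[0.066,-0.007,0],"gripper":0},
  ],
)

```text
time_s: 8.78
ee_pos: [0.6413, 0.1038, 0.148]
ee_rot: [2.452, 1.963, 0.001]
force: [0.0, -0.6, -0.1]
opening: -0.0002
gripper_force: 0.0
```

apply_moves(
  increments=[
    {"angular":[0,0,-0.05],"travel":[0.003,0,0],"gripper":0},
    {"angular":[0,0,-0.05],"travel":[0.005,0,0],"gripper":0},
    {"angular":[0,0,-0.05],"travel":[0.006,0,0],"gripper":0},
  ],
)

```text
time_s: 9.15
ee_pos: [0.6424, 0.1088, 0.1477]
ee_rot: [2.405, 2.02, -0.0]
force: [-0.5, -2.8, 2.0]
opening: 0.0001
gripper_force: 0.0
```

apply_moves(
  increments=[
    {"angular":[0,0,0],"travel":[0.002,0,0],"gripper":0},
    {"angular":[0,0,0],"travel":[0.003,0,0],"gripper":0},
  ],
)

```text
time_s: 9.4
ee_pos: [0.6424, 0.1091, 0.1477]
ee_rot: [2.404, 2.018, -0.006]
force: [-4.6, -13.2, 3.9]
opening: 0.0002
gripper_force: 0.0
```

```bash
python3 arc.py 0; python3 -c "
from h import *
grab('side','s5');p=cv2.imread('pics/s5.png')[90:250,200:420];cv2.imwrite('pics/s5c.png',cv2.resize(p,None,fx=3.5,fy=3.5))"
```

```text
pos [0.642 0.109 0.148] F [ -4.621 -13.162   3.876] t 9.4
0.0 p [0.645 0.111] yaw 80.10000000000001 trav [0.003 0.002 0.001] ang [-0.001  0.005 -0.002]
```

View pics/s5c.png

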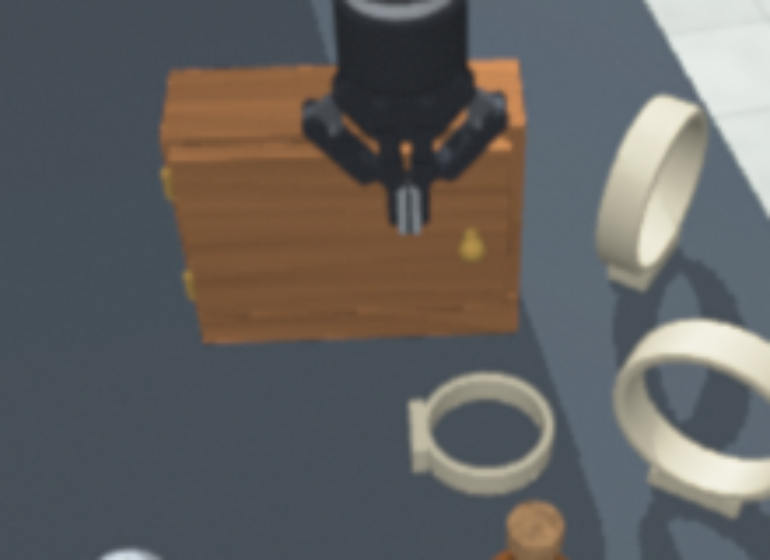

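The door is flush with the box and against its stop: the force rose to 14 N with no further travel. The ring still lies flat at crop (485,432). I'll back off and rise.

apply_moves(
  increments=[
    {"angular":[0,0,0],"travel":[-0.01,0,0],"gripper":0},
    {"angular":[0,0,0],"travel":[-0.035,0,-0.01],"gripper":0},
    {"angular":[0,0,0],"travel":[-0.05,0,-0.05],"gripper":0},
    {"angular":[0,0,0],"travel":[-0.05,0,-0.1],"gripper":0},
    {"angular":[0,0,0],"travel":[-0.05,0,-0.13],"gripper":0},
  ],
)

```text
time_s: 10.07
ee_pos: [0.6347, 0.0624, 0.2803]
ee_rot: [2.404, 2.02, 0.005]
force: [0.3, -0.4, 0.8]
opening: 0.0005
gripper_force: 0.0
```

Run:
```python
from h import *
np.set_printoptions(precision=3,suppress=True)
p,d=grab('side','s6');s=r.get_state();print(s['force'],s['ee_pos'],s['dq'],s['time_s'])
m=camera_model('side');v,u=np.mgrid[:400,:640]
c=np.stack([(u-m['cx'])/m['fx']*d,(v-m['cy'])/m['fy']*d,d],-1)
W=((c-np.array(m['t']))@np.array(m['R']))
def sel(z0,z1,x0,x1,y0,y1):
    q=W.reshape(-1,3);k=(q[:,2]>z0)&(q[:,2]<z1)&(q[:,0]>x0)&(q[:,0]<x1)&(q[:,1]>y0)&(q[:,1]<y1);return q[k]
q=sel(.012,.1,.57,.74,-.04,.085);print('ring',np.percentile(q[:,2],[50,99]),cv2.minAreaRect(q[:,:2].astype(np.float32)))
q=sel(.06,.10,.51,.71,.07,.2)   # door face line
vx,vy,x0,y0=cv2.fitLine(q[:,:2].astype(np.float32),cv2.DIST_HUBER,0,.01,.01).ravel();print('door face',len(q),np.degrees(np.arctan2(vy,vx)),x0,y0)
q=sel(.01,.035,.51,.71,.07,.2)
vx,vy,x0,y0=cv2.fitLine(q[:,:2].astype(np.float32),cv2.DIST_HUBER,0,.01,.01).ravel();print('plinth',len(q),np.degrees(np.arctan2(vy,vx)),x0,y0)
```

```text
[-0.531  0.329  3.5  ] [0.636 0.063 0.284] [ 0.005  0.004  0.049 -0.001 -0.103 -0.001] 10.125
ring [0.022 0.026] ((0.6696702241897583, 0.027664247900247574), (0.09106156975030899, 0.09507806599140167), 74.85899353027344)
door face 1001 -11.059083 0.6071443 0.12977733
plinth 465 -11.076419 0.6216251 0.14135432
```

View pics/s6.png

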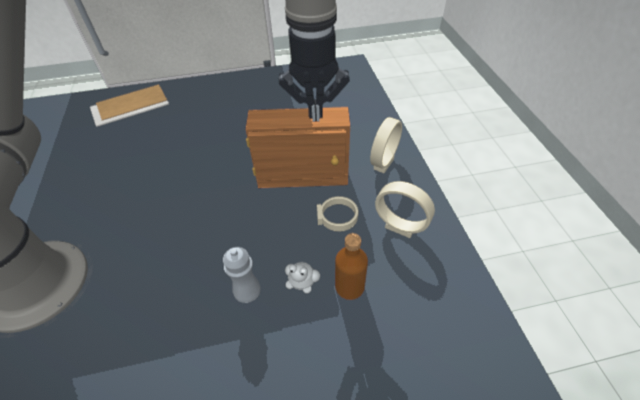

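The door face is parallel to the plinth (-11.06° against -11.08°), so it is shut. The ring is flat, the other objects haven't moved, and the arm is clear above.

```bash
python3 -c "
from station import r
print(r.sign_off())"
```

```text
the job is handed in; nothing more can be done
None
```

The egg ring was tipped flat about where it stood, the key box door was then pushed fully shut, and the job is handed in after about 10 s of robot time, with the frog, grinder and bottle left where they were (no verdict was returned).

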